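# Load the probe and hold the shutter open

## Task

Push the blue-topped probe all the way down into the socket on top of the black light chamber, leaving the other two probes in their rack and the loose things on the bench where they are. Then pull the chamber's spring-loaded shutter out by its orange handle until the white pointer lies over the red mark on the rail, and finish while still holding it there: the spring shuts it if you let go.

Things in the scene. Friction and masses are not known exactly. Their poses are not given: they have to be found in the camera images.
- probe_blue: blue-topped sensor probe, loose, upright, 0.1 to 0.18 kg: cylinder 24 mm in diameter; lower 52 mm steel (lowest 4 mm tapered), then 43 mm blue plastic, then a brass stub 12 mm across, 10 mm high (105 mm in all). Origin at the centre of its underside, z along its length. Starts in any one of the rack's three holes, underside 10 mm above the table.
- probe_yellow: yellow-topped sensor probe, loose, upright, 0.1 to 0.18 kg: cylinder 24 mm in diameter; lower 52 mm steel (lowest 4 mm tapered), then 43 mm yellow plastic, then a brass stub 12 mm across, 10 mm high (105 mm in all). Origin at the centre of its underside, z along its length. Starts in any one of the rack's three holes, underside 10 mm above the table.
- probe_green: green-topped sensor probe, loose, upright, 0.1 to 0.18 kg: cylinder 24 mm in diameter; lower 52 mm steel (lowest 4 mm tapered), then 43 mm green plastic, then a brass stub 12 mm across, 10 mm high (105 mm in all). Origin at the centre of its underside, z along its length. Starts in any one of the rack's three holes, underside 10 mm above the table.
- rack: Grey probe rack, fixed to the bench, 60 x 170 x 40 mm (x, y, z), origin at the centre of its underside on the table; x and y level, z up. Three holes 27 mm in diameter and 30 mm deep in a row along its y axis, at y = -55, 0 and 55 mm. It may stand left or right of the chamber.
- chamber: Black light chamber, fixed. Origin on the table under the centre of the black block; z up. Shutter comes out of its front along the chamber's -x. Plywood base: x -180 to 70 mm, y -85 to 85 mm, 10 mm thick; block: x -50 to 50 mm, y -60 to 60 mm, top 72 mm above the table. A flat aluminium rail, top 18 mm above the table, runs along x at y = 48 to 78 mm.
- socket (a point): Centre of the mouth of the socket on the chamber's top, 72 mm above the table, 15 mm in +x from the block's centre: a vertical blind round hole 26 mm in diameter (2 mm more than the probe), 45 mm deep, with a small chamfer and a bright ring 45 mm across round it. Axes as the chamber's. A probe fully home has its underside 45 mm below this point and sticks out 60 mm.
- shutter: Sliding shutter: steel blade 50 mm wide with an upright orange handle and a white pointer arm to its +y side. Its frame equals the chamber's when shut (the start) and slides along the chamber's -x as it is pulled, up to 75 mm. A spring pulls it shut: about 3.6 N at the start of travel and 1.2 N more for each 10 mm.
- handle (a point): Grip point of the orange shutter handle, on its centre line, 55 mm above the table. The handle is an upright block 16 mm along x, 30 mm along y, from 18 to 76 mm above the table; when shut there are 42 mm free between it and the black block. Moves with the shutter; axes as the chamber's.
- pointer (a point): Tip area of the white pointer (3 mm wide along x) that moves with the shutter above the rail, 22 mm above the table; the pointer tip ends 7 mm farther along +y. Axes as the chamber's.
- mark: Red mark: a flat red clip fixed across the rail, 10 mm wide along x and 34 mm along y. Origin at the middle of the clip on the rail's top, 18 mm above the table; axes as the chamber's. Set 28 to 58 mm out (along the chamber's -x) from where the pointer stands when the shutter is shut; it does not move during the job.
- screwdriver: Screwdriver with red handle, 170 mm, lying on the bench behind the rack; a bystander.
- lens_cap: Black lens cap, disc 48 mm across, 10 mm high, on the bench in front of the rack; a bystander.
- multimeter: Yellow multimeter, 160 x 80 x 37 mm, lying to the left; a bystander.
- relay_board: Green circuit board with a blue block, 70 x 50 x 18 mm, lying to the right; a bystander.
- screw_dish: Steel dish, 70 mm across, 25 mm high, lying to the right; a bystander.
Things that resemble listed ones, but are neither listed nor needed, are in the scene too. What is shaped like the probe_green but pink is not meant. Of the things that look like the rack, the larger one is meant.

How it is judged:
By the outcome, as a careful person would: the job done as asked, in the order asked, and still so for the second after the job is handed in, while the arm keeps its last pose, push and grip.
It also fails if it takes over 64 s, if anything falls off the work surface, if the arm or the gripper's body presses on something with over 40 N, if the wrist force passes 120 N, or if a joint passes its speed limit or range.

## Robot

A 7-joint arm with a two-finger parallel gripper is mounted at the origin on the work surface. World frame = base frame: x ahead of the robot, y to its left, z up, the work surface at z = 0. Lengths are in m, angles in rad, forces in N, time in s.
With the tool pointing down it reaches from about 0.4 to 0.9 m from the base axis. Payload 5.5 kg.
Tool frame: the origin (TCP) lies midway between the tips of the shut fingers; the grasp point (between the pads) lies 19 mm behind it; z points along the fingers, y is the line along which they close (so a half turn about z gives the same grasp; the last joint's range is limited). The gripper opens to 85 mm and grips with 20 to 120 N. Pads are 22 mm wide; open, the fingers measure 114 mm over their backs; the gripper's body (76 mm by 85 mm) begins 54 mm behind the grasp point. The pads swing forward as they close: fully open they stand 13 mm farther back than shut.
Start: joints at [-0.936, 0.501, -0.427, 1.55, 0.221, 1.138, -0.21], TCP at [0.236, 0.606, 0.231] pointing down, gripper open.
Joint ranges: [-2.88, 2.88], [-0.31, 2.03], [-1.54, 1.56], [0.2, 2.42], [-1.41, 4.55], [0.19, 2.02], [-2.57, 2.57]. Speed limits (rad/s): [2.57, 2.57, 3.14, 3.14, 3.14, 3.14, 3.14].

## Interface

Orientations are given as a unit quaternion [w, x, y, z].
In Python, from bench import monitor, get_image, get_calibration, order gives the robot as it stands.
- The arm moves only by the tool carry_out, never from a script. Its argument "deltas" is a list of rows, each a list of 7 numbers: the opening, from -1 (shut) to 1 (fully open), then the shift along the tool's x, y, z in m, then the turn, a rotation vector about the tool's x, y, z in rad. In form: [[jaw, x, y, z, ax, ay, az], ...]. A call has 1 to 12 rows; each row is the pose to reach, as a shift and turn from the pose commanded when the call began, along the tool's axes at that moment; what a row does not reach only later rows make up. A row lasts 1/10 s, in which the tool goes at most 50 mm and 8.59 degrees, less where a joint would pass 70% of its speed; a pose out of reach is approached as far as the arm can. A call with a gripper value outside its range is refused whole. The fingers move at their own pace and stop on an object; "force" is the grip in N (left out, the last holds). Time passes only in rows, so rows that repeat a pose let the fingers close. It gives the time, the measured TCP pose, the force, the opening and the grip force at its end, in the units of the state.
- monitor.sense(): the state, without advancing time (a new reading comes with each control period).
- get_image(name): name is "scene" or "top" or "wrist"; returns the picture (384x512x3 uint8, red, green, blue); there is no depth.
- get_calibration(name): a dict with "K" (3x3 intrinsics, pixels), "xyz" and "orientation" of the camera in the world. Camera axes: x right, y up, looking along -z (the intrinsics and any distortion apply to the point x, -y, -z); pixel columns grow to the right and rows downward; lengths in m; the calibration is good to about 2 mm. The wrist camera is an equidistant fisheye: a pixel r from the principal point sees the ray r / f radians off the axis. A picture is of the moment at which its call begins: read the wrist's pose just before it. get_calibration takes no time and is no camera call; for the wrist camera it gives the pose at the moment of the call.
- order.sign_off(): hands the job in; it is judged then, once.
The state is a dict: "time": time; "joint_positions": joint angles; "joint_vel": joint speeds; "joint_efforts": joint torques, N m; "tool_pos": TCP position; "tcp_rot": TCP orientation; "contact_force": force on the tool from outside, world axes, zero at the start; "torque": the same for the moment, N m; "width": finger opening in m; "grasp_force": force on a finger pad.
Only numpy, scipy, OpenCV 4.12 (cv2) and the standard library are available. Lean on these libraries where they do the work, as an engineer would, in place of code of your own. Each camera call takes 0.05 s, during which the arm holds its last target. There are 200 camera calls.

## Working session

There is one attempt and no reset: what is moved stays moved. The work goes in short steps, Python scripts to look and compute and a tool call to move; the robot and the scene stay as the last step left them, time stands still between calls to the robot, and variables do not carry over. Pictures are saved under pics/ and viewed, at most 10 in all, crops included, and the job is handed in when it is done.

Besides the shell and the picture viewer there is one more tool, called in YAML: its name, and indented under it one key for each argument. carry_out: Moves the arm, as the interface text tells. Its arguments: {"type":"object","properties":{"deltas":{"type":"array","items":{"type":"array","items":{"type":"number"}}},"force":{"type":"number"}},"required":["deltas"]}

```bash
mkdir -p pics; ls; python3 - <<'E'
from bench import monitor,get_image,get_calibration
import cv2,numpy as np
s=monitor.sense();print(s)
for n in ("scene","top"):
    c=get_calibration(n);print(n,c)
    cv2.imwrite(f"pics/{n}0.png",get_image(n)[:,:,::-1])
E
```

```text
pics
{'time': 0.0, 'joint_positions': array([-0.93584291,  0.50187033, -0.42677581,  1.55146165,  0.22079191,
        1.13828541, -0.21029557]), 'joint_vel': array([-0.00051656,  0.00036996,  0.00150766, -0.00078752,  0.00116596,
        0.00039333,  0.00011509]), 'joint_efforts': array([-7.41899548e-04, -5.69531429e+01, -5.81635013e+00, -2.80936378e+01,
        1.07074238e-02,  1.24007236e-02,  2.11188251e-05]), 'tool_pos': array([0.23590451, 0.60493092, 0.23023904]), 'tcp_rot': array([-2.18186711e-04,  1.84786150e-01,  9.82778260e-01, -9.60928453e-04]), 'contact_force': array([ 0.503436  , -1.02619677, -0.26499677]), 'torque': array([ 0.03197953, -0.00241491, -0.01094075]), 'grasp_force': 0.0, 'width': 0.08565041213293045}
scene {'K': array([[480.09547666,   0.        , 251.85715961],
       [  0.        , 480.09547666, 187.48560298],
       [  0.        ,   0.        ,   1.        ]]), 'xyz': array([ 1.58014807, -0.56483877,  1.10375893]), 'orientation': array([0.79210837, 0.34870779, 0.21134437, 0.45420343])}
top {'K': array([[422.34639802,   0.        , 256.48672127],
       [  0.        , 422.34639802, 188.67227511],
       [  0.        ,   0.        ,   1.        ]]), 'xyz': array([ 3.60056312e-01, -5.43179701e-04,  1.23083963e+00]), 'orientation': array([ 0.7065662 ,  0.06230939, -0.07017535, -0.70139658])}
```

View pics/top0.png

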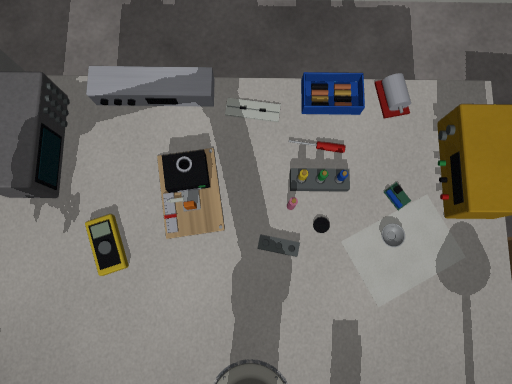

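View pics/scene0.png

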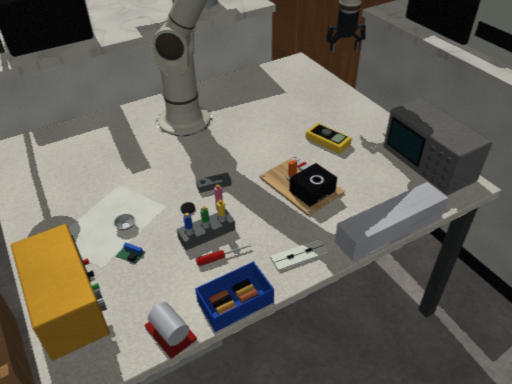

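The top view shows the large grey rack at (320,180) with yellow (303,175), green (323,175) and blue (342,176) probes. The chamber is at (187,170), its ring at (184,164), orange handle at (190,204) and red mark at (169,216). The lookalikes are a smaller rack at (278,245) and a pink probe at (292,203). The rack at (320,180) is the one meant: it is larger and holds the three probes. I'll confirm that in an enlarged crop.

```bash
cat > h.py <<'E'
import numpy as np,cv2
from bench import monitor,get_image,get_calibration
from scipy.spatial.transform import Rotation as R
def rot(q): return R.from_quat(np.roll(q,-1)).as_matrix()
def ray(c,uv):
    K=c['K'];d=np.array([(uv[0]-K[0,2])/K[0,0],(uv[1]-K[1,2])/K[1,1]])
    if c.get('fish'):
        r=np.hypot(*d);d3=np.array([*(d/max(r,1e-9)*np.sin(r)),np.cos(r)])
    else: d3=np.array([*d,1.])
    return np.array(c['xyz']),rot(c['orientation'])@(d3*[1,-1,-1])
def plane(c,uv,z):
    o,d=ray(c,uv);return o+d*(z-o[2])/d[2]
def tri(c1,u1,c2,u2):
    A=[];b=[]
    for c,u in((c1,u1),(c2,u2)):
        o,d=ray(c,u);d/=np.linalg.norm(d);P=np.eye(3)-np.outer(d,d);A.append(P);b.append(P@o)
    return np.linalg.lstsq(np.vstack(A),np.hstack(b),rcond=None)[0]
def proj(c,p):
    v=rot(c['orientation']).T@(np.array(p)-c['xyz'])*[1,-1,-1];K=c['K']
    if c.get('fish'):
        t=np.arctan2(np.hypot(v[0],v[1]),v[2]);v2=v[:2]/np.hypot(v[0],v[1])*t
        return v2*K[0,0]+K[:2,2]
    return v[:2]/v[2]*K[0,0]+K[:2,2]
def blobs(img,lo,hi,box=None,amin=4):
    h=cv2.cvtColor(img,cv2.COLOR_RGB2HSV);m=cv2.inRange(h,np.array(lo),np.array(hi))
    if box: k=np.zeros_like(m);x0,y0,x1,y1=box;k[y0:y1,x0:x1]=1;m=m*k
    n,_,st,ce=cv2.connectedComponentsWithStats(m)
    return [(int(st[i,4]),ce[i].round(2),st[i,:4]) for i in range(1,n) if st[i,4]>=amin]
E
python3 - <<'E'
from h import *
t=cv2.imread('pics/top0.png');s=cv2.imread('pics/scene0.png')
a=cv2.resize(t[145:245,155:225],None,fx=5.5,fy=5.5,interpolation=cv2.INTER_CUBIC)[:550]
b=cv2.resize(s[175:255,170:250],None,fx=5,fy=5,interpolation=cv2.INTER_CUBIC)
o=np.zeros((560,790,3),np.uint8);o[:a.shape[0],:a.shape[1]]=a;o[:400,388:788]=b;
c=cv2.resize(t[160:195,285:352],None,fx=4.5,fy=4.5);o[402:402+157,388:388+c.shape[1]]=c
cv2.imwrite('pics/crop1.png',o)
T,S=t[:,:,::-1].copy(),s[:,:,::-1].copy()
for n,I,bb in(('top',T,(285,160,355,200)),('scene',S,(170,190,250,250))):
    print(n,'blue',blobs(I,(105,120,40),(130,255,255),bb),'yel',blobs(I,(20,120,60),(35,255,255),bb),'grn',blobs(I,(45,80,40),(90,255,255),bb))
for n,I,bb in(('top',T,(155,145,225,245)),('scene',S,(255,150,350,215))):
    print(n,'red',blobs(I,(170,120,80),(180,255,255),bb),blobs(I,(0,150,80),(5,255,255),bb),'orange',blobs(I,(6,170,80),(14,255,255),bb))
c=get_calibration('wrist');print(c)
E
```

```text
Traceback (most recent call last):
ValueError: could not broadcast input array from shape (158,302,3) into shape (157,302,3)
```

```bash
python3 - <<'E'
from h import *
t=cv2.imread('pics/top0.png');s=cv2.imread('pics/scene0.png')
a=cv2.resize(t[145:245,155:225],None,fx=5.5,fy=5.5,interpolation=cv2.INTER_CUBIC)[:550]
b=cv2.resize(s[175:255,170:250],None,fx=5,fy=5,interpolation=cv2.INTER_CUBIC)
o=np.zeros((562,790,3),np.uint8);o[:a.shape[0],:a.shape[1]]=a;o[:400,388:788]=b;
c=cv2.resize(t[160:195,285:352],None,fx=4.5,fy=4.5);o[402:402+c.shape[0],388:388+c.shape[1]]=c
cv2.imwrite('pics/crop1.png',o)
T,S=t[:,:,::-1].copy(),s[:,:,::-1].copy()
for n,I,bb in(('top',T,(285,160,355,200)),('scene',S,(170,190,250,250))):
    print(n,'blue',blobs(I,(105,120,40),(130,255,255),bb),'yel',blobs(I,(20,120,60),(35,255,255),bb),'grn',blobs(I,(45,80,40),(90,255,255),bb))
for n,I,bb in(('top',T,(155,145,225,245)),('scene',S,(255,150,350,215))):
    print(n,'red',blobs(I,(170,120,80),(180,255,255),bb),blobs(I,(0,150,80),(5,255,255),bb),'orange',blobs(I,(6,170,80),(14,255,255),bb))
c=get_calibration('wrist');print(c)
E
```

```text
top blue [(70, array([341.61, 175.67]), array([337, 170,  11,  11], dtype=int32))] yel [(87, array([302.72, 174.36]), array([298, 169,  10,  12], dtype=int32)), (15, array([324.13, 172.53]), array([322, 171,   5,   4], dtype=int32)), (12, array([344.25, 173.  ]), array([343, 171,   4,   5], dtype=int32))] grn [(70, array([322.14, 175.3 ]), array([318, 169,  11,  12], dtype=int32))]
scene blue [(81, array([187.69, 222.2 ]), array([184, 215,   8,  14], dtype=int32))] yel [(97, array([220.71, 208.22]), array([217, 201,   8,  15], dtype=int32)), (10, array([203.6, 208.4]), array([202, 207,   4,   4], dtype=int32))] grn [(84, array([204.58, 215.49]), array([201, 208,   8,  15], dtype=int32))]
top red [] [(37, array([170.03, 215.7 ]), array([164, 214,  13,   5], dtype=int32))] orange [(77, array([189.27, 204.81]), array([184, 201,  12,   8], dtype=int32))]
scene red [] [(13, array([301.62, 164.08]), array([298, 162,   8,   5], dtype=int32))] orange [(103, array([292.21, 167.72]), array([289, 160,   8,  17], dtype=int32))]
{'K': array([[297.31863964,   0.        , 254.50935898],
       [  0.        , 297.31863964, 188.93760654],
       [  0.        ,   0.        ,   1.        ]]), 'xyz': array([0.16674817, 0.63297429, 0.37250875]), 'orientation': array([ 0.81661416, -0.12379558, -0.08381345,  0.55748657])}
```

View pics/crop1.png

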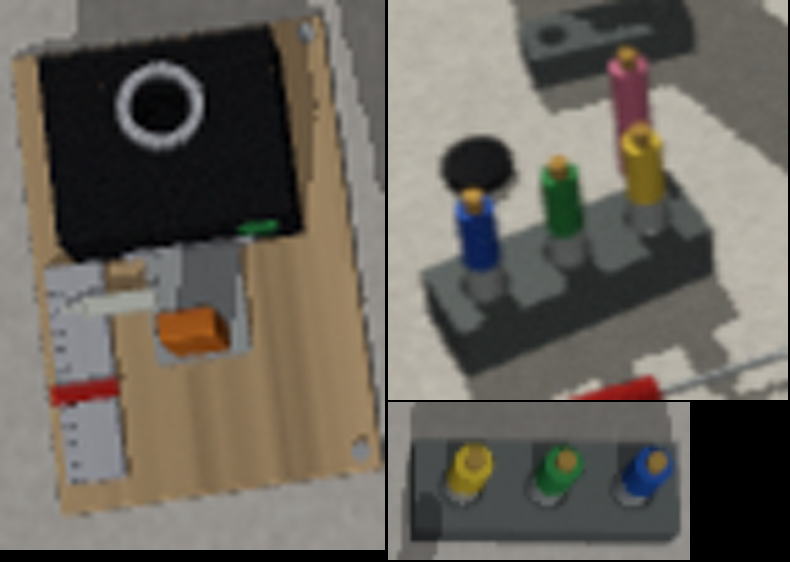

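Crop confirms it: the blue probe is at the rack's right end (top pixel 342,176). Pink stands apart, and the small two-hole rack is elsewhere. The chamber's ring, pointer, handle and red clip are all clear.

```bash
python3 - <<'E'
from h import *
T=get_calibration('top');S=get_calibration('scene')
t=cv2.imread('pics/top0.png')[:,:,::-1].copy()
for n,u,z in(('yel stub',(155+0,0),0),):pass
for n,u in(('g',(324.13,172.53)),('b',(344.25,173.))): print(n,plane(T,u,.112))
# body blobs tri (approx)
for n,u,v in(('b',(341.61,175.67),(187.69,222.2)),('g',(322.14,175.3),(204.58,215.49)),('y',(302.72,174.36),(220.71,208.22))): print(n,'tri',tri(T,u,S,v))
h=cv2.cvtColor(t,cv2.COLOR_RGB2HSV)
# ring: bright pixels in block
sub=h[150:190,160:210];m=((sub[...,2]>90)&(sub[...,1]<60)).astype(np.uint8)
n,l,st,ce=cv2.connectedComponentsWithStats(m)
for i in range(1,n):
    if st[i,4]>20: print(st[i]+[160,150,0,0,0]);(c,r)=cv2.minEnclosingCircle(np.argwhere(l==i)[:,::-1].astype(np.float32));print(np.array(c)+[160,150],r, plane(T,np.array(c)+[160,150],.072))
# base yaw: corners from crop (5.5x)
f=lambda x,y:(155+(x+.5)/5.5-.5,145+(y+.5)/5.5-.5)
C=[f(15,58),f(322,15),f(380,466),f(62,513)]
P=[plane(T,c,.010)[:2] for c in C];print(np.array(P))
B=[plane(T,f(*c),.072)[:2] for c in((40,60),(275,27),(302,232),(75,258))];print(np.array(B))
for n,c,z in(('mark',(85,391),.018),('ptr',(110,302),.022),('rail',None,0),('handle',(192,325),.076)):
    if c: print(n,plane(T,f(*c),z))
r=[plane(T,(285+x/4.5,160+y/4.5),.04)[:2] for x,y in((24,37),(291,40),(291,138),(24,138))];print('rack',np.array(r))
E
```

```text
g [ 0.61882109 -0.19619985  0.112     ]
b [ 0.6179994  -0.25105434  0.112     ]
b tri [ 0.61720984 -0.25132415  0.08042026]
g tri [ 0.61782199 -0.19645123  0.08076057]
y tri [ 0.61895371 -0.14194417  0.08488665]
[160 150  30   5  83]
[174.5 152. ] 14.637381553649902 [0.68392585 0.22014708 0.072     ]
[176 156  16  16  92]
[183.53896141 163.77272701] 7.786489009857178 [0.64983813 0.19327334 0.072     ]
[[0.69110015 0.28260981]
 [0.7168588  0.11714476]
 [0.47167679 0.08051135]
 [0.4459369  0.2458881 ]]
[[0.67334719 0.25536047]
 [0.69208153 0.13523446]
 [0.58442908 0.11841052]
 [0.57005395 0.23274233]]
mark [0.50908275 0.23519216 0.018     ]
ptr [0.5557516  0.22338341 0.022     ]
handle [0.5356593  0.17183717 0.076     ]
rack [[ 0.64740542 -0.11090563]
 [ 0.6469799  -0.28334244]
 [ 0.58265267 -0.28109036]
 [ 0.5812162  -0.11032822]]
```

carry_out:
  deltas:
    - [1,-0.015,-0.015,0,0,0,0.1]
    - [1,-0.043,-0.043,0,0,0,0.2]
    - [1,-0.075,-0.075,0,0,0,0.3]
    - [1,-0.107,-0.107,0,0,0,0.4]
    - [1,-0.14,-0.14,0,0,0,0.5]
    - [1,-0.173,-0.173,0,0,0,0.6]
    - [1,-0.206,-0.206,0,0,0,0.7]
    - [1,-0.239,-0.239,0,0,0,0.8]
    - [1,-0.272,-0.272,0,0,0,0.9]
    - [1,-0.305,-0.305,0,0,0,1.0]
    - [1,-0.33,-0.327,0,0,0,1.1]
    - [1,-0.333,-0.33,0,0,0,1.2]

```text
time: 1.3
tool_pos: [0.4282, 0.1721, 0.2311]
tcp_rot: [0.001, 0.712, 0.703, -0.001]
contact_force: [-1.0, 1.0, -0.2]
width: 0.0854
grasp_force: 0.0
```

```bash
python3 - <<'E'
from h import *
c=get_calibration('wrist');print(c);c['fish']=1
I=get_image('wrist');cv2.imwrite('pics/w1.png',I[:,:,::-1])
np.save('w1.npy',np.array([c],dtype=object),allow_pickle=True)
for n,p in(('ring',(.650,.193,.072)),('mark',(.509,.235,.018)),('handle',(.5357,.172,.076)),('blue',(.6175,-.251,.115))): print(n,proj(c,p))
E
```

```text
{'K': array([[297.31863964,   0.        , 254.50935898],
       [  0.        , 297.31863964, 188.93760654],
       [  0.        ,   0.        ,   1.        ]]), 'xyz': array([0.43010317, 0.24814315, 0.3731331 ]), 'orientation': array([ 9.88647541e-01, -1.50093388e-01,  7.12825707e-04, -6.89252043e-03])}
ring [440.70277631 155.43116568]
mark [320.18323102 110.7089042 ]
handle [353.95759446 173.15114016]
blue [364.52045986 414.19944991]
```

View pics/w1.png

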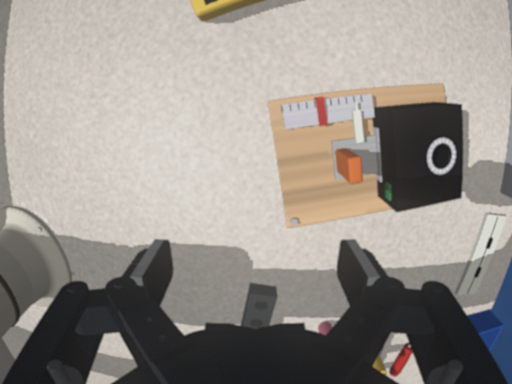

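The wrist view shows the ring at (441,155), mark (322,111), pointer (359,124) and handle (349,166), close to the predictions.

```bash
python3 - <<'E'
from h import *
c=np.load('w1.npy',allow_pickle=True)[0]
I=cv2.imread('pics/w1.png')[:,:,::-1].copy()
h=cv2.cvtColor(I,cv2.COLOR_RGB2HSV)
def comp(m,x0,y0,amin=25):
    n,l,st,ce=cv2.connectedComponentsWithStats(m.astype(np.uint8))
    return [(np.argwhere(l==i)[:,::-1]+[x0,y0]) for i in range(1,n) if st[i,4]>=amin]
th=.148;ex=np.array([np.cos(th),np.sin(th)]);ey=np.array([-ex[1],ex[0]])
s=h[125:185,415:462]
for p in comp((s[...,2]>100)&(s[...,1]<60),415,125):
    w=np.array([plane(c,q,.072)[:2] for q in p]);print('ring',len(p),p.mean(0),cv2.fitEllipse(p.astype(np.float32)),w.mean(0),(w.max(0)+w.min(0))/2,np.ptp(w,0))
s=h[90:135,300:340]
for p in comp(((s[...,0]<6)|(s[...,0]>172))&(s[...,1]>120),300,90):
    w=np.array([plane(c,q,.019)[:2] for q in p]);m=w.mean(0);print('mark',len(p),p.mean(0),m,np.ptp(w@ex),np.ptp(w@ey)); M=m
    print(cv2.minAreaRect((w*1000).astype(np.float32)))
s=h[102:145,350:370]
for p in comp((s[...,2]>150)&(s[...,1]<60),350,102):
    w=np.array([plane(c,q,.022)[:2] for q in p]);m=w.mean(0);print('ptr',len(p),p.mean(0),m,np.ptp(w@ex),np.ptp(w@ey),'d',(M-m)@ex)
s=h[140:190,330:368]
for p in comp((s[...,0]>4)&(s[...,0]<16)&(s[...,1]>160),330,140):
    w=np.array([plane(c,q,.076)[:2] for q in p]);print('handle',len(p),p.mean(0),w.mean(0))
T=get_calibration('top')
print(monitor.sense()['tool_pos'])
E
```

```text
ring 532 [440.97180451 155.46992481] ((441.1236572265625, 155.54647827148438), (25.58662986755371, 33.23451614379883), 11.986496925354004) [0.65084899 0.19289501] [0.65149428 0.19277596] [0.04691341 0.04512161]
mark 198 [321.13636364 110.48484848] [0.50998311 0.23532423] 0.009769448376798495 0.03410812590885909
((510.1994323730469, 235.05303955078125), (9.693470001220703, 34.03016662597656), 11.165478706359863)
ptr 662 [358.92145015 121.59667674] [0.55783257 0.22341441] 0.030720030734555315 0.054671364557705396 d -0.04557014435854131
handle 294 [354.1462585  169.39455782] [0.5356449  0.17609498]
[0.42756247 0.17362475 0.23108736]
```

carry_out:
  deltas:
    - [1,-0.02,0.01,0,0,0,0]
    - [1,-0.055,0.026,0,0,0,0]
    - [1,-0.097,0.045,0,0,0,0]
    - [1,-0.14,0.064,0,0,0,0]
    - [1,-0.183,0.083,0,0,0,0]
    - [1,-0.226,0.102,0,0,0,0]
    - [1,-0.269,0.121,0,0,0,0]
    - [1,-0.312,0.14,0,0,0,0]
    - [1,-0.355,0.159,0,0,0,0]
    - [1,-0.395,0.177,0,0,0,0]
    - [1,-0.418,0.187,0,0,0,0]
    - [1,-0.424,0.19,0,0,0,0]

```text
time: 2.55
tool_pos: [0.616, -0.2503, 0.2303]
tcp_rot: [0.0, 0.708, 0.706, -0.001]
contact_force: [-0.6, -0.6, 0.0]
width: 0.0857
grasp_force: 0.0
```

```bash
python3 - <<'E'
from h import *
s=monitor.sense();print(s['tool_pos'],s['tcp_rot'])
c=get_calibration('wrist');c['fish']=1
I=get_image('wrist');cv2.imwrite('pics/w2.png',I[:,:,::-1])
T=get_calibration('top')
print(proj(c,(.6175,-.251,.115)),proj(c,(.6175,-.251,.105)))
for n,lo,hi in(('blue',(105,100,30),(130,255,255)),('brass',(10,100,80),(30,255,255)),('g',(45,80,40),(85,255,255))):
    for b in blobs(I,lo,hi,amin=25): print(n,b,plane(c,b[1],.115))
E
```

```text
[ 0.61600058 -0.25025131  0.23026683] [ 4.23752657e-05  7.08100324e-01  7.06111296e-01 -8.75827805e-04]
[255.19466405 185.68106733] [255.1797703  182.62533331]
blue (6591, array([496.64, 262.54]), array([461,   0,  51, 384], dtype=int32)) [ 0.9439963  -0.35954984  0.115     ]
blue (8495, array([448.36, 160.  ]), array([402,  91,  95, 139], dtype=int32)) [ 0.81626234 -0.22367717  0.115     ]
blue (391, array([256.97, 175.2 ]), array([246, 163,  24,  30], dtype=int32)) [ 0.61911993 -0.24122648  0.115     ]
blue (419, array([221.48, 274.96]), array([204, 261,  36,  27], dtype=int32)) [ 0.58240576 -0.3469139   0.115     ]
blue (138, array([  9.3 , 355.27]), array([  0, 348,  19,  15], dtype=int32)) [ 0.14322246 -0.58775386  0.115     ]
brass (105, array([174.36,  36.82]), array([169,  32,  12,  11], dtype=int32)) [ 0.54788399 -0.11563611  0.115     ]
brass (592, array([257.81,  64.37]), array([245,  51,  27,  28], dtype=int32)) [ 0.62010283 -0.14371058  0.115     ]
brass (356, array([443.07, 132.91]), array([437, 116,  13,  35], dtype=int32)) [ 0.80514499 -0.19627946  0.115     ]
brass (141, array([258.09, 124.91]), array([252, 119,  13,  13], dtype=int32)) [ 0.62018592 -0.19630387  0.115     ]
brass (366, array([447.18, 181.22]), array([439, 165,  17,  34], dtype=int32)) [ 0.81890271 -0.24636078  0.115     ]
brass (112, array([257.9 , 185.05]), array([253, 179,  11,  13], dtype=int32)) [ 0.61994378 -0.25041463  0.115     ]
g (342, array([257.49, 122.73]), array([245, 111,  26,  26], dtype=int32)) [ 0.61967337 -0.19440321  0.115     ]
```

View pics/w2.png

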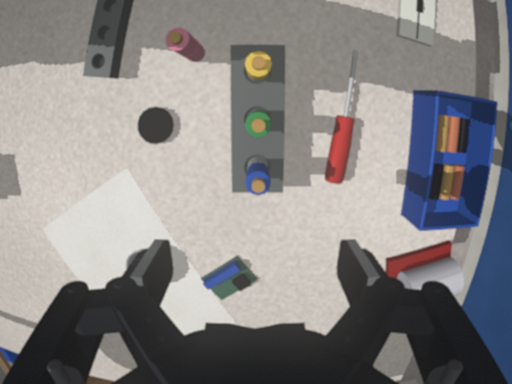

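The blue stub is at (258,185) in the wrist view, midway between the fingers, with no obstacle in the finger path. Descending.

carry_out:
  deltas:
    - [1,0,0.003,0.01,0,0,0]
    - [1,0,0.003,0.035,0,0,0]
    - [1,0,0.003,0.065,0,0,0]
    - [1,0,0.003,0.095,0,0,0]
    - [1,0,0.003,0.125,0,0,0]
    - [1,0,0.003,0.15,0,0,0]
    - [1,0,0.003,0.161,0,0,0]
    - [1,0,0.003,0.164,0,0,0]
    - [-1,0,0.003,0.164,0,0,0]
    - [-1,0,0.003,0.164,0,0,0]
    - [-1,0,0.003,0.164,0,0,0]
    - [-1,0,0.003,0.164,0,0,0]
  force: 50

```text
time: 3.8
tool_pos: [0.6198, -0.2473, 0.0685]
tcp_rot: [0.001, 0.707, 0.707, 0.0]
contact_force: [0.0, 0.4, -0.0]
width: 0.0281
grasp_force: 0.0
```

carry_out:
  deltas:
    - [-1,0,0,0,0,0,0]
    - [-1,0,0,0,0,0,0]
    - [-1,0,0,0,0,0,0]
    - [-1,0,0,0,0,0,0]

```text
time: 4.2
tool_pos: [0.6196, -0.2474, 0.0684]
tcp_rot: [0.001, 0.708, 0.707, 0.0]
contact_force: [-2.2, 0.6, 7.2]
width: 0.0227
grasp_force: 48.7
```

carry_out:
  deltas:
    - [-1,0,0,-0.008,0,0,0]
    - [-1,0,0,-0.02,0,0,0]
    - [-1,0,0,-0.035,0,0,0]
    - [-1,0,0,-0.05,0,0,0]
    - [-1,0,0,-0.07,0,0,0]
    - [-1,0,0,-0.095,0,0,0]
    - [-1,0,0,-0.12,0,0,0]
    - [-1,0,0,-0.14,0,0,0]
    - [-1,0,0,-0.148,0,0,0]
    - [-1,0,0,-0.15,0,0,0]

```text
time: 5.2
tool_pos: [0.6198, -0.2473, 0.2193]
tcp_rot: [0.001, 0.707, 0.707, 0.001]
contact_force: [-0.3, 0.2, -2.1]
width: 0.0228
grasp_force: 49.1
```

carry_out:
  deltas:
    - [-1,0.01,0.001,0,0,0,0]
    - [-1,0.035,0.002,0,0,0,0]
    - [-1,0.073,0.005,0,0,0,0]
    - [-1,0.115,0.008,0,0,0,0]
    - [-1,0.16,0.011,0,0,0,0]
    - [-1,0.205,0.014,0,0,0,0]
    - [-1,0.25,0.018,0,0,0,0]
    - [-1,0.295,0.021,0,0,0,0]
    - [-1,0.34,0.024,0,0,0,0]
    - [-1,0.385,0.028,0,0,0,0]
    - [-1,0.415,0.03,0,0,0,0]
    - [-1,0.43,0.031,0,0,0,0]

```text
time: 6.4
tool_pos: [0.6483, 0.1888, 0.2153]
tcp_rot: [-0.002, 0.705, 0.709, -0.001]
contact_force: [-0.4, 0.4, -1.6]
width: 0.0231
grasp_force: 49.1
```

```bash
python3 - <<'E'
from h import *
s=monitor.sense();print(s)
c=get_calibration('wrist');c['fish']=1;print(c['xyz'],c['orientation'])
np.save('w3.npy',np.array([c],dtype=object),allow_pickle=True)
I=get_image('wrist');cv2.imwrite('pics/w3.png',I[:,:,::-1])
print('ring',proj(c,(.651,.193,.072)))
for n in('top','scene'): cv2.imwrite(f'pics/{n}3.png',get_image(n)[:,:,::-1])
E
```

```text
{'time': 6.4, 'joint_positions': array([-0.3932976 ,  0.52734663,  0.10303667,  1.50794996, -0.06074315,
        1.11221141, -0.27184219]), 'joint_vel': array([-0.14181382,  0.07436362,  0.0185394 , -0.12688819,  0.03127886,
        0.0573978 , -0.19180258]), 'joint_efforts': array([ 1.55861545e+00, -6.20320630e+01,  2.94002652e+00, -2.90032321e+01,
        1.06116836e-01, -9.06158611e-02,  2.89452594e-02]), 'tool_pos': array([0.64829421, 0.18881136, 0.2153369 ]), 'tcp_rot': array([-1.85202510e-03,  7.05240424e-01,  7.08965511e-01, -6.46929542e-04]), 'contact_force': array([-0.40642423,  0.36076187, -1.57917085]), 'torque': array([-0.00275714,  0.00600692, -0.02218228]), 'grasp_force': 49.09127175807953, 'width': 0.02314819432733076}
[0.64942567 0.26437281 0.35760059] [ 0.98893084 -0.14835532  0.00125386  0.00221668]
ring [256.71622097 173.21192364]
```

View pics/w3.png

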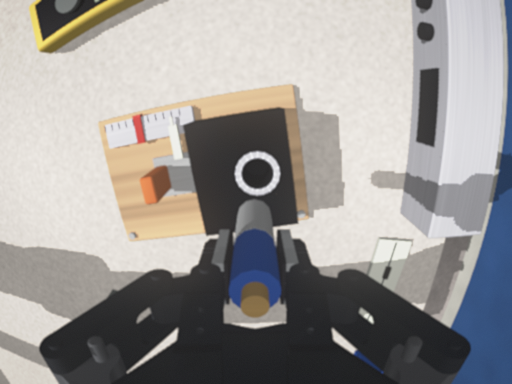

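The wrist view shows the probe upright between the pads, brass top at (255,299) and steel tip at (256,201), with the ring at (257,173). Now measuring its offset and tilt.

```bash
python3 - <<'E'
from h import *
c=np.load('w3.npy',allow_pickle=True)[0]
I=cv2.imread('pics/w3.png')[:,:,::-1].copy();h=cv2.cvtColor(I,cv2.COLOR_RGB2HSV)
print(monitor.sense()['tool_pos'],get_calibration('wrist')['xyz'])
tz=.2153
for b in blobs(I,(10,100,60),(30,255,255),(230,270,285,325),30): print('brass',b,plane(c,b[1],tz+.0466))
s=h[145:205,225:290]
m=((s[...,2]>140)&(s[...,1]<60)).astype(np.uint8);n,l,st,ce=cv2.connectedComponentsWithStats(m)
for i in range(1,n):
    if st[i,4]>50:
        p=np.argwhere(l==i)[:,::-1]+[225,145];w=np.array([plane(c,q,.072)[:2] for q in p]);print('ring',len(p),(w.max(0)+w.min(0))/2,np.ptp(w,0),w.mean(0))
g=cv2.cvtColor(I,cv2.COLOR_RGB2GRAY).astype(int)
for r in(206,210,214,218,222,226): 
    row=g[r,232:282];d=np.diff(row);print(r,232+np.argmax(d[:25])+.5,232+25+np.argmin(d[25:])+.5, end=' ')
    print(row[::2])
print([g[r,250:262].mean().round() for r in range(192,212)])
for z in(tz-.058,tz-.054): print('predicted bottom edge centre & +y edge',z,proj(c,(.6483,.1888,z)),proj(c,(.6483,.1888+.012,z)))
E
```

```text
[0.64966317 0.18299336 0.21606314] [0.65090896 0.25896685 0.35811444]
brass (734, array([254.53, 299.9 ]), array([242, 283,  27,  34], dtype=int32)) [0.64943852 0.18839448 0.2619    ]
ring 829 [0.65130603 0.19280512] [0.04379054 0.0450025 ] [0.6512195  0.19335645]
206 239.5 267.5 [ 50  51  48  54 109 144 144 136 130 124 118 110 106 105 105 103 103  97
  72  51  51  52  51  52  53]
210 237.5 269.5 [ 52  50  48 102 153 149 142 134 128 123 116 109 106 104 104 103 102 100
  99  66  49  52  52  52  54]
214 236.5 270.5 [ 50  50  62 142 152 148 139 133 127 123 116 108 104 103 103 104 102 101
 100  86  51  51  51  51  52]
218 236.5 271.5 [ 52  47  90 153 150 145 138 131 126 121 115 107 105 103 103 104 102 101
 102  94  60  50  52  50  52]
222 235.5 271.5 [ 52  50 109 154 148 143 138 129 120 112 106 106 103 103 103 104 102 101
 100  98  72  49  51  51  51]
226 235.5 270.5 [ 50  53 138 153 148 142 120 103 104 106 105 107 104 103 103 103 103 102
 101  98  96 123 136 150 179]
[np.float64(220.0), np.float64(210.0), np.float64(173.0), np.float64(115.0), np.float64(65.0), np.float64(47.0), np.float64(54.0), np.float64(73.0), np.float64(94.0), np.float64(108.0), np.float64(111.0), np.float64(112.0), np.float64(111.0), np.float64(111.0), np.float64(110.0), np.float64(110.0), np.float64(110.0), np.float64(110.0), np.float64(109.0), np.float64(109.0)]
predicted bottom edge centre & +y edge 0.1573 [253.39705419 207.65377362] [253.44507253 191.7617182 ]
predicted bottom edge centre & +y edge 0.1613 [253.35936706 209.6494708 ] [253.40731453 193.50515984]
```

```bash
cat > m.py <<'E'
from h import *
def run(name,zoff=.0466):
    c=get_calibration('wrist');c['fish']=1;s=monitor.sense();t=s['tool_pos']
    I=get_image('wrist');cv2.imwrite(f'pics/{name}.png',I[:,:,::-1]);h=cv2.cvtColor(I,cv2.COLOR_RGB2HSV)
    print('tcp',t,s['tcp_rot'],s['joint_vel'].round(3),'cam-tcp',c['xyz']-t)
    for b in blobs(I,(10,100,60),(30,255,255),(230,270,285,325),30): print('brass',b[:2],plane(c,b[1],t[2]+zoff))
    x0,y0,x1,y1=(225,130,290,215)
    sub=h[y0:y1,x0:x1];m=((sub[...,2]>170)&(sub[...,1]<60)).astype(np.uint8);n,l,st,ce=cv2.connectedComponentsWithStats(m)
    for i in range(1,n):
        if st[i,4]>150:
            p=np.argwhere(l==i)[:,::-1]+[x0,y0];w=np.array([plane(c,q,.072)[:2] for q in p]);print('ring',len(p),(w.max(0)+w.min(0))/2,np.ptp(w,0))
    g=cv2.cvtColor(I,cv2.COLOR_RGB2GRAY).astype(int)
    col=g[150:225,250:260].mean(1);print('col',dict(zip(range(180,225,1),col[30:].round().astype(int))))
    for r in(212,218,222):
        d=np.diff(g[r,225:285]);a,b=225.5+np.argmax(d[:30]),255.5+np.argmin(d[30:]);mid=(a+b)/2
        print('steel',r,a,b,'x at mid',plane(c,(mid,r),t[2]-.045)[:2])
    for z in(-.058,):
        for R0 in(0,.010,.012): print('pred',R0,proj(c,(t[0],t[1]+R0,t[2]+z)))
    return I
if __name__=='__main__':
    import sys;run(sys.argv[1])
E
python3 m.py w4
```

```text
tcp [0.64966317 0.18299336 0.21606314] [-2.56515571e-04  7.06930700e-01  7.07281860e-01 -1.13590135e-03] [ 0.039 -0.016  0.043  0.01   0.013  0.002  0.008] cam-tcp [0.00124579 0.07597349 0.1420513 ]
brass (733, array([254.54, 299.94])) [0.65071059 0.18270335 0.26266314]
ring 733 [0.65092673 0.1930277 ] [0.04358952 0.04364269]
col {180: np.int64(50), 181: np.int64(88), 182: np.int64(154), 183: np.int64(209), 184: np.int64(227), 185: np.int64(226), 186: np.int64(224), 187: np.int64(215), 188: np.int64(177), 189: np.int64(114), 190: np.int64(63), 191: np.int64(48), 192: np.int64(49), 193: np.int64(50), 194: np.int64(50), 195: np.int64(50), 196: np.int64(50), 197: np.int64(49), 198: np.int64(56), 199: np.int64(75), 200: np.int64(97), 201: np.int64(110), 202: np.int64(113), 203: np.int64(113), 204: np.int64(112), 205: np.int64(112), 206: np.int64(112), 207: np.int64(112), 208: np.int64(111), 209: np.int64(111), 210: np.int64(111), 211: np.int64(111), 212: np.int64(110), 213: np.int64(110), 214: np.int64(110), 215: np.int64(110), 216: np.int64(110), 217: np.int64(110), 218: np.int64(110), 219: np.int64(110), 220: np.int64(109), 221: np.int64(108), 222: np.int64(107), 223: np.int64(106), 224: np.int64(105)}
steel 212 237.5 270.5 x at mid [0.65020611 0.18461596]
steel 218 236.5 271.5 x at mid [0.65020026 0.18020882]
steel 222 235.5 274.5 x at mid [0.65088141 0.17722909]
pred 0 [253.30664235 207.42306751]
pred 0.01 [253.27803804 194.2240007 ]
pred 0.012 [253.27241134 191.53525654]
```

```bash
python3 - <<'E'
import cv2
I=cv2.imread('pics/w4.png')[160:330,190:320]
cv2.imwrite('pics/c4.png',cv2.resize(I,None,fx=3.5,fy=3.5,interpolation=cv2.INTER_CUBIC))
E
```

```text
(no output)
```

View pics/c4.png

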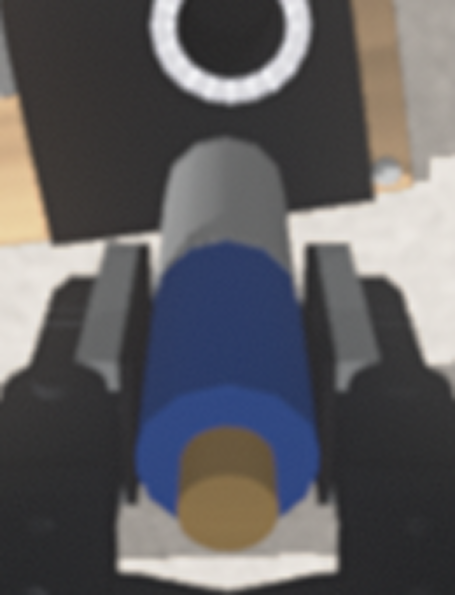

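The crop shows these pixels: stub-top centre (255.4,306.6), shoulder front edge row 270, steel/blue edge row 229.1, tip front row 199.1. I'll solve for height, offset and tilt from these.

```bash
python3 - <<'E'
from h import *
from scipy.optimize import least_squares
c=get_calibration('wrist');c['fish']=1;s=monitor.sense();t=s['tool_pos'];print(t,s['tcp_rot'],s['joint_vel'].round(3))
P=[(.105,0,306.6),(.095,.012,270.),(.052,.012,229.1),(.004,.012,199.1)]
for fixed in(None,0,):
  def f(p):
    yc,z0,tl=p if fixed is None else (p[0],p[1],0)
    return [proj(c,(t[0],yc+r-tl*(l-.0),z0+l+tl*r))[1]-v for l,r,v in P]
  o=least_squares(f,[t[1],t[2]-.058,0],x_scale=[.01,.01,.1]);print(o.x,'dy',o.x[0]-t[1],'dz',o.x[1]-t[2],o.fun)
E
```

```text
[0.65022236 0.18071288 0.21643543] [ 3.26890693e-04  7.07946868e-01  7.06264545e-01 -1.23248092e-03] [ 0.026 -0.012  0.025  0.004  0.003 -0.     0.001]
[0.17479603 0.15468476 0.00580897] dy -0.0059168554254824535 dz -0.061750672549444385 [-0.16845106  0.49834277 -0.77648944  0.44659891]
[0.17499123 0.15574473 0.        ] dy -0.005721651312430603 dz -0.06069070171219457 [-0.02157836  0.29660273 -0.83829543  0.61845867]
```

carry_out:
  deltas:
    - [-1,0.005,0,0.01,0,0,0]
    - [-1,0.012,0,0.03,0,0,0]
    - [-1,0.018,0,0.05,0,0,0]
    - [-1,0.0185,0,0.062,0,0,0]
    - [-1,0.0185,0,0.067,0,0,0]
    - [-1,0.0185,0,0.068,0,0,0]
    - [-1,0.0185,0,0.068,0,0,0]
    - [-1,0.0185,0,0.068,0,0,0]
    - [-1,0.0185,0,0.068,0,0,0]
    - [-1,0.0185,0,0.068,0,0,0]

```text
time: 7.6
tool_pos: [0.6509, 0.2015, 0.15]
tcp_rot: [0.0, 0.707, 0.707, 0.0]
contact_force: [0.4, 0.5, -1.7]
width: 0.0233
grasp_force: 49.1
```

```bash
cat > m2.py <<'E'
from h import *
import sys
c=get_calibration('wrist');c['fish']=1;s=monitor.sense();t=s['tool_pos']
I=get_image('wrist');cv2.imwrite(f'pics/{sys.argv[1]}.png',I[:,:,::-1])
print(t,s['tcp_rot'],s['contact_force'],s['width'])
print('pred ring',proj(c,(.6511,.193,.072)),'ring outer front',proj(c,(.6511,.193+.0225,.072)), 'inner',proj(c,(.6511,.206,.072)))
for dy in(-.004,-.0055,-.007): print(dy,'tip front',proj(c,(t[0]+.0008,t[1]+dy+.012,t[2]-.0567)),'+x edge',proj(c,(t[0]+.0128,t[1]+dy,t[2]-.0567))[0],'-x',proj(c,(t[0]-.0112,t[1]+dy,t[2]-.0567))[0])
cv2.imwrite('pics/c'+sys.argv[1]+'.png',cv2.resize(I[130:300,190:320,::-1],None,fx=3.5,fy=3.5,interpolation=cv2.INTER_CUBIC))
E
python3 m2.py w5
```

```text
[0.65087126 0.20154608 0.14999202] [2.24760309e-04 7.07460448e-01 7.06752725e-01 4.99256787e-04] [ 0.37650079  0.4590213  -1.71537547] 0.02327844916106948
pred ring [253.4849644  208.72327697] ring outer front [253.39001623 181.36548576] inner [253.43005191 193.11912428]
-0.004 tip front [254.15867994 197.62632242] +x edge 270.8541430132174 -x 237.54998954023793
-0.0055 tip front [254.16409469 199.6309336 ] +x edge 270.8189573176367 -x 237.59573748942378
-0.007 tip front [254.16949539 201.62617596] +x edge 270.7834908097132 -x 237.6417314822726
```

View pics/cw5.png

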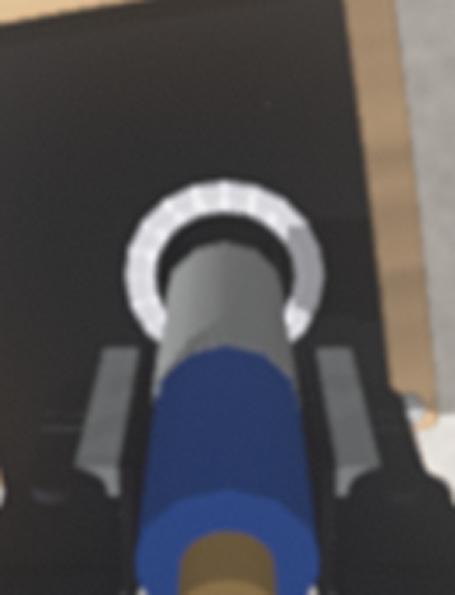

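The crop shows the ring's outer front edge at row 181.4, where predicted, and the tip front edge at row 198.9. The tip is about 3.5 mm too far in +y and 0.5 mm in +x.

carry_out:
  deltas:
    - [-1,-0.0035,-0.0005,0.0,0,0,0]
    - [-1,-0.0035,-0.0005,0.004,0,0,0]
    - [-1,-0.0035,-0.0005,0.008,0,0,0]
    - [-1,-0.0035,-0.0005,0.01,0,0,0]
    - [-1,-0.0035,-0.0005,0.01,0,0,0]
    - [-1,-0.0035,-0.0005,0.01,0,0,0]
    - [-1,-0.0035,-0.0005,0.01,0,0,0]

```text
time: 8.35
tool_pos: [0.6501, 0.198, 0.1394]
tcp_rot: [0.0, 0.707, 0.707, 0.0]
contact_force: [0.4, -0.1, -1.3]
width: 0.0229
grasp_force: 49.1
```

```bash
python3 m2.py w6; python3 - <<'E'
import cv2,numpy as np
g=cv2.cvtColor(cv2.imread('pics/w6.png'),cv2.COLOR_BGR2GRAY).astype(int)
print({r:int(g[r,249:259].mean()) for r in range(165,215)})
for r in(195,200,205,208,212): print(r,g[r,218:292])
E
```

```text
[0.6501136  0.19804574 0.13938212] [2.46459674e-05 7.07422832e-01 7.06790583e-01 8.87015432e-05] [ 0.44067644 -0.0521824  -1.30559694] 0.02285825986148334
pred ring [254.51728615 209.41033574] ring outer front [254.45349929 180.67218567] inner [254.48089943 193.02978981]
-0.004 tip front [254.22336327 197.62612591] +x edge 270.916572716173 -x 237.61213797620465
-0.0055 tip front [254.22841641 199.63058581] +x edge 270.8809900950512 -x 237.65755124586806
-0.007 tip front [254.23345517 201.62566975] +x edge 270.84512709236617 -x 237.7032101948182
{165: 49, 166: 48, 167: 48, 168: 48, 169: 48, 170: 48, 171: 47, 172: 47, 173: 48, 174: 48, 175: 47, 176: 47, 177: 47, 178: 46, 179: 46, 180: 70, 181: 127, 182: 185, 183: 215, 184: 219, 185: 220, 186: 223, 187: 227, 188: 226, 189: 200, 190: 139, 191: 77, 192: 44, 193: 40, 194: 42, 195: 42, 196: 42, 197: 42, 198: 50, 199: 73, 200: 98, 201: 111, 202: 115, 203: 114, 204: 114, 205: 113, 206: 113, 207: 113, 208: 113, 209: 112, 210: 112, 211: 112, 212: 111, 213: 111, 214: 111}
195 [ 47  46  47  47  48  46  47  47  45  45  70 129 189 222 228 229 230 2
[... 755 characters left out ...]
3  41
  42  41  52  96 139 154 154 150 149 149 150 135  94  52  41  45  45  47
  46  45]
208 [ 47  47  47  48  46  44  63 131 198 224 222 219 218 221 225 210 143  68
  37  41  77 121 145 150 148 147 142 137 134 131 128 126 123 120 116 112
 109 108 106 106 106 104 104 103 103 102 101 101 100  99  91  71  50  41
  40  41  43  68 111 145 153 151 148 149 149 138 107  65  45  44  46  46
  46  45]
212 [ 48  48  48  48  48  44  54 109 175 212 218 217 218 220 225 214 153  78
  45  75 123 147 152 149 147 144 140 136 133 129 128 125 122 119 116 111
 107 106 105 104 104 103 103 102 103 102 103 102 101 100  99  91  71  46
  40  40  48  85 127 150 153 151 149 150 149 134  95  55  43  44  44  46
  45  46]
```

carry_out:
  deltas:
    - [-1,0,0.0005,0.002,0,0,0]
    - [-1,0,0.0005,0.005,0,0,0]
    - [-1,0,0.0005,0.008,0,0,0]
    - [-1,0,0.0005,0.011,0,0,0]
    - [-1,0,0.0005,0.014,0,0,0]
    - [-1,0,0.0005,0.016,0,0,0]
    - [-1,0,0.0005,0.016,0,0,0]

```text
time: 9.1
tool_pos: [0.6502, 0.1979, 0.1228]
tcp_rot: [-0.0, 0.707, 0.707, -0.0]
contact_force: [-0.1, 0.5, -1.8]
width: 0.023
grasp_force: 49.1
```

carry_out:
  deltas:
    - [-1,0,0,0.003,0,0,0]
    - [-1,0,0,0.007,0,0,0]
    - [-1,0,0,0.011,0,0,0]
    - [-1,0,0,0.015,0,0,0]
    - [-1,0,0,0.019,0,0,0]
    - [-1,0,0,0.023,0,0,0]
    - [-1,0,0,0.026,0,0,0]
    - [-1,0,0,0.028,0,0,0]
    - [-1,0,0,0.03,0,0,0]
    - [-1,0,0,0.03,0,0,0]

```text
time: 10.1
tool_pos: [0.6504, 0.1979, 0.093]
tcp_rot: [-0.0, 0.707, 0.707, -0.0]
contact_force: [-0.3, -0.3, -1.8]
width: 0.023
grasp_force: 49.1
```

carry_out:
  deltas:
    - [-1,0,0,0.002,0,0,0]
    - [-1,0,0,0.004,0,0,0]
    - [-1,0,0,0.005,0,0,0]
    - [-1,0,0,0.006,0,0,0]
    - [-1,0,0,0.007,0,0,0]
    - [-1,0,0,0.007,0,0,0]

```text
time: 10.7
tool_pos: [0.6504, 0.1979, 0.0861]
tcp_rot: [-0.0, 0.707, 0.707, -0.0]
contact_force: [0.3, -0.1, -1.4]
width: 0.0223
grasp_force: 49.1
```

carry_out:
  deltas:
    - [-1,0,0,0.001,0,0,0]
    - [-1,0,0,0.002,0,0,0]
    - [-1,0,0,0.003,0,0,0]
    - [-1,0,0,0.003,0,0,0]

```text
time: 11.1
tool_pos: [0.6509, 0.1982, 0.0854]
tcp_rot: [0.0, 0.707, 0.707, 0.0]
contact_force: [-4.2, -1.2, 10.1]
width: 0.0229
grasp_force: 50.9
```

carry_out:
  deltas:
    - [-1,0,0,0.0015,0,0,0]
    - [-1,0,0,0.0015,0,0,0]

```text
time: 11.3
tool_pos: [0.651, 0.1982, 0.0854]
tcp_rot: [0.0, 0.707, 0.707, 0.001]
contact_force: [-7.4, -1.8, 18.6]
width: 0.0232
grasp_force: 51.9
```

carry_out:
  deltas:
    - [0,0,0,-0.0045,0,0,0]
    - [0.2,0,0,-0.0045,0,0,0]
    - [0.2,0,0,-0.0045,0,0,0]
    - [0.2,0,0,-0.0045,0,0,0]
    - [0.2,0,0,-0.0045,0,0,0]

```text
time: 11.8
tool_pos: [0.6502, 0.1979, 0.0857]
tcp_rot: [-0.0, 0.707, 0.707, -0.0]
contact_force: [0.4, -0.3, -0.7]
width: 0.0512
grasp_force: 0.0
```

carry_out:
  deltas:
    - [0.2,0,0,-0.01,0,0,0]
    - [0.2,0,0,-0.035,0,0,0]
    - [0.2,0,0,-0.065,0,0,0]
    - [0.2,0,0,-0.09,0,0,0]
    - [0.1,-0.003,-0.015,-0.098,0,0,-0.03]
    - [0,-0.008,-0.04,-0.1,0,0,-0.08]
    - [0,-0.015,-0.07,-0.1,0,0,-0.12]
    - [0,-0.021,-0.1,-0.1,0,0,-0.148]
    - [0,-0.024,-0.112,-0.1,0,0,-0.148]
    - [0,-0.024,-0.114,-0.1,0,0,-0.148]
    - [0,-0.024,-0.114,-0.1,0,0,-0.148]
    - [0,-0.024,-0.114,-0.1,0,0,-0.148]

```text
time: 13.0
tool_pos: [0.5377, 0.1743, 0.1868]
tcp_rot: [0.0, 0.653, 0.757, 0.001]
contact_force: [-0.2, -0.8, 0.2]
width: 0.0425
grasp_force: 0.0
```

```bash
python3 - <<'E'
from h import *
c=get_calibration('wrist');c['fish']=1;s=monitor.sense();t=s['tool_pos'];print(t,s['tcp_rot'],s['width'])
I=get_image('wrist');cv2.imwrite('pics/w7.png',I[:,:,::-1]);np.save('w7.npy',np.array([c],dtype=object),allow_pickle=True)
T=get_calibration('top');J=get_image('top');cv2.imwrite('pics/top7.png',J[:,:,::-1])
th=.148;ex=np.array([np.cos(th),np.sin(th)]);ey=np.array([-ex[1],ex[0]])
for b in blobs(I,(4,160,60),(16,255,255),amin=60): print('or',b[:2],b[2],plane(c,b[1],.07))
for lo,hi in(((0,120,60),(5,255,255)),((172,120,60),(180,255,255))):
    for b in blobs(I,lo,hi,amin=60): print('red',b[:2],b[2],plane(c,b[1],.0185))
print('ptr pred',proj(c,(.5558,.2234,.022)),'handle',proj(c,(.536,.174,.076)))
o=np.zeros((600,800,3),np.uint8);o[:384,:512]=I[:,:,::-1]
cr=cv2.resize(J[145:245,155:225,::-1],None,fx=4,fy=4,interpolation=cv2.INTER_CUBIC);o[200:600,516:796]=cr
cv2.imwrite('pics/v7.png',o)
E
```

```text
[0.53769605 0.17434872 0.18677616] [3.93191555e-04 6.53350886e-01 7.57054865e-01 6.29676243e-04] 0.04249934233069324
or (355, array([253.46, 185.03])) [246 169  15  30] [0.53804034 0.17383868 0.07      ]
red (263, array([235.29, 111.3 ])) [231  96   9  32] [0.51005714 0.2348641  0.0185    ]
ptr pred [277.49066406 128.76960102] handle [251.20241112 186.44650384]
```

View pics/v7.png

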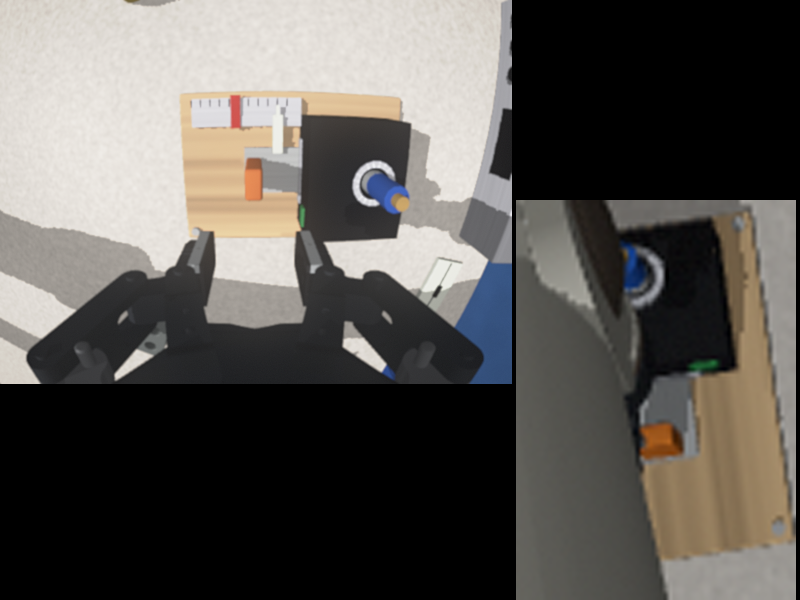

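The wrist view shows the blue probe home in the socket at (375,185) with only a thin band of steel showing. The handle (253,185), pointer (278,130) and mark (236,111) are clear, with the fingers either side of the handle. Descending to grip the handle.

carry_out:
  deltas:
    - [0,0,0,0.01,0,0,0]
    - [0,0,0,0.03,0,0,0]
    - [0,0,0,0.06,0,0,0]
    - [0,0,0,0.09,0,0,0]
    - [0,0,0,0.115,0,0,0]
    - [0,0,0,0.135,0,0,0]
    - [0,0,0,0.147,0,0,0]
    - [0,0,0,0.15,0,0,0]
    - [0,0,0,0.15,0,0,0]
    - [-1,0,0,0.15,0,0,0]
    - [-1,0,0,0.15,0,0,0]
    - [-1,0,0,0.15,0,0,0]
  force: 70

```text
time: 14.3
tool_pos: [0.5369, 0.1744, 0.0375]
tcp_rot: [0.0, 0.653, 0.757, 0.001]
contact_force: [-2.3, -1.0, 5.4]
width: 0.015
grasp_force: 68.5
```

carry_out:
  deltas:
    - [-1,0,0,0,0,0,0]
    - [-1,0,0,0,0,0,0]
    - [-1,0,0,0,0,0,0]

```text
time: 14.6
tool_pos: [0.5369, 0.1743, 0.0375]
tcp_rot: [0.0, 0.653, 0.757, 0.001]
contact_force: [-2.7, -0.9, 6.1]
width: 0.0153
grasp_force: 68.7
```

```bash
cat > p.py <<'E'
from h import *
import sys
c=get_calibration('wrist');c['fish']=1;t=monitor.sense()
I=cv2.imread('pics/w7.png')[:,:,::-1].copy() if sys.argv[1]=='w7' else get_image('wrist')
if sys.argv[1]=='w7': c=np.load('w7.npy',allow_pickle=True)[0]
else: print(t['tool_pos'],t['contact_force']); cv2.imwrite(f'pics/{sys.argv[1]}.png',I[:,:,::-1])
h=cv2.cvtColor(I,cv2.COLOR_RGB2HSV)
th=.148;ex=np.array([np.cos(th),np.sin(th)]);ey=np.array([-ex[1],ex[0]])
m=(((h[...,0]<6)|(h[...,0]>172))&(h[...,1]>120)&(h[...,2]>60)).astype(np.uint8)
n,l,st,ce=cv2.connectedComponentsWithStats(m)
ok=[i for i in range(1,n) if st[i,4]>30 and np.linalg.norm(plane(c,ce[i],.0185)[:2]-[.51,.235])<.03]
M=[]
for i in ok:
    w=np.array([plane(c,q,.0185)[:2] for q in np.argwhere(l==i)[:,::-1]]);print('mark',st[i],w.mean(0),'x',(w@ex).min(),(w@ex).max(),'y',(w@ey).min(),(w@ey).max());M=w
# sample rectified strips (chamber x along cols) at pointer height, on the arm off the rail and on it
x0=.5101*ex[0]+.2350*ex[1]; y0=np.array([.5101,.2350])@ey
for dy in(-.012,-.022,-.028):
    xs=np.arange(-.02,.066,.001);v=[]
    for x in xs:
        p=ex*(x0+x)+ey*(y0+dy);u=proj(c,(*p,.022));v.append(cv2.getRectSubPix(I,(1,1),tuple(u.astype(float)))[0,0])
    v=np.array(v).astype(int);print('dy',dy);print([f'{int(x*1000+(.5 if x>0 else -.5))}:{a.min()},{a.max()-a.min()}' for x,a in zip(xs,v)])
E
python3 p.py w7
```

```text
mark [231  96   9  32 260] [0.51001993 0.23475156] x 0.5344382773741028 0.5430854274660588 y 0.14055801850343894 0.17315937393407252
dy -0.012
['-20:220,4', '-19:221,3', '-18:221,3', '-17:221,3', '-16:221,2', '-15:221,2', '-14:221,3', '-13:221,2', '-12:221,2', '-11:221,3', '-10:221,3', '-9:222,3', '-8:222,3', '-7:220,4', '-6:202,17', '-5:159,56', '-4:110,100', '-3:82,125', '-2:77,130', '-1:78,128', '0:79,128', '1:80,127', '2:79,129', '3:82,125', '4:99,99', '5:132,51', '6:171,13', '7:209,4', '8:222,3', '9:222,4', '10:221,4', '11:221,4', '12:222,3', '13:222,3', '14:222,3', '15:222,3', '16:222,3', '17:221,4', '18:222,3', '19:222,3', '20:222,3', '21:222,3', '22:221,4', '23:221,4', '24:221,4', '25:222,3', '26:221,4', '27:221,4', '28:222,3', '29:222,3', '30:221,4', '31:221,4', '32:222,3', '33:222,3', '34:221,4', '35:221,4', '36:222,3', '37:223,2', '38:227,2', '39:230,5', '40:232,6', '41:234,5', '42:233,5', '43:233,5', '44:233,5', '45:234,5', '46:234,5', '47:231,6', '48:218,5', '49:186,4', '50:162,2', '51:156,3', '52:168,3', '53:194,5', '54:215,3', '55:221,3', '56:221,3', '57:220,4', '58:22
[... 1631 characters left out ...]
53,70', '12:152,71', '13:152,71', '14:152,71', '15:152,71', '16:151,71', '17:152,71', '18:151,71', '19:152,71', '20:152,71', '21:153,70', '22:152,71', '23:152,71', '24:152,71', '25:152,71', '26:152,71', '27:152,71', '28:152,71', '29:152,71', '30:153,70', '31:154,70', '32:153,71', '33:152,72', '34:153,70', '35:152,71', '36:154,69', '37:165,58', '38:195,31', '39:226,6', '40:232,6', '41:233,6', '42:233,5', '43:233,5', '44:232,6', '45:233,6', '46:233,6', '47:232,6', '48:216,12', '49:168,29', '50:124,44', '51:108,51', '52:109,50', '53:109,50', '54:110,50', '55:110,50', '56:109,50', '57:111,51', '58:119,56', '59:134,66', '60:147,73', '61:153,71', '62:154,71', '63:153,72', '64:154,69', '65:157,55']
```

```bash
sed -i 's/(-.012,-.022,-.028)/(-.006,-.002,.002,.006)/' p.py; python3 p.py w7 | sed 's/.*\(.35:.*\).60:.*/\1/'
```

```text
mark [231  96   9  32 260] [0.51001993 0.23475156] x 0.5344382773741028 0.5430854274660588 y 0.14055801850343894 0.17315937393407252
dy -0.006
'35:222,4', '36:222,4', '37:224,2', '38:227,3', '39:230,6', '40:232,6', '41:232,6', '42:232,6', '43:233,5', '44:233,6', '45:234,5', '46:234,5', '47:231,6', '48:217,5', '49:185,2', '50:167,3', '51:172,4', '52:180,4', '53:192,5', '54:210,4', '55:220,4', '56:222,4', '57:222,4', '58:222,4', '59:222,3', 
dy -0.002
'35:220,4', '36:220,4', '37:220,3', '38:219,3', '39:219,2', '40:220,1', '41:223,2', '42:228,5', '43:232,6', '44:232,5', '45:223,3', '46:200,1', '47:175,1', '48:165,1', '49:161,2', '50:172,3', '51:200,5', '52:218,3', '53:220,4', '54:220,4', '55:220,4', '56:220,3', '57:220,4', '58:220,4', '59:220,3', 
dy 0.002
'35:223,4', '36:223,4', '37:223,4', '38:223,4', '39:223,3', '40:223,3', '41:226,1', '42:230,4', '43:233,5', '44:232,5', '45:223,3', '46:195,2', '47:166,4', '48:159,3', '49:158,3', '50:159,3', '51:178,4', '52:211,4', '53:222,3', '54:223,3', '55:223,3', '56:222,4', '57:222,3', '58:222,3', '59:222,3', 
dy 0.006
'35:219,4', '36:222,4', '37:222,4', '38:222,4', '39:222,3', '40:222,2', '41:222,1', '42:223,3', '43:226,5', '44:230,4', '45:228,1', '46:222,2', '47:218,3', '48:217,4', '49:218,4', '50:218,3', '51:210,5', '52:193,5', '53:200,5', '54:217,3', '55:222,3', '56:222,4', '57:223,3', '58:222,3', '59:222,3',
```

carry_out:
  deltas:
    - [-1,0,-0.003,0,0,0,0]
    - [-1,0,-0.007,0,0,0,0]
    - [-1,0,-0.012,0,0,0,0]
    - [-1,0,-0.017,0,0,0,0]
    - [-1,0,-0.022,0,0,0,0]
    - [-1,0,-0.027,0,0,0,0]
    - [-1,0,-0.032,0,0,0,0]
    - [-1,0,-0.037,0,0,0,0]
    - [-1,0,-0.041,0,0,0,0]
    - [-1,0,-0.0435,0,0,0,0]
    - [-1,0,-0.0435,0,0,0,0]
    - [-1,0,-0.0435,0,0,0,0]

```text
time: 15.8
tool_pos: [0.4966, 0.1681, 0.0375]
tcp_rot: [0.002, 0.653, 0.757, 0.003]
contact_force: [8.2, 0.1, 1.2]
width: 0.0151
grasp_force: 68.7
```

```bash
sed -i 's/-.02,.066,.001/-.015,.016,.001/;s/(-.006,-.002,.002,.006)/(-.028,-.022,-.012,-.002,.002,.006)/' p.py; python3 p.py w8
```

```text
[0.49664225 0.16805798 0.03747831] [8.20801602 0.13421848 1.22952483]
mark [285  90  20  64 641] [0.50789189 0.24037487] x 0.5336425744950385 0.5439803038559414 y 0.13955530810044986 0.1743998867814816
dy -0.028
['-15:146,71', '-14:147,71', '-13:147,71', '-12:147,71', '-11:148,70', '-10:147,71', '-9:147,71', '-8:148,71', '-7:147,71', '-6:147,71', '-5:147,71', '-4:149,68', '-3:174,36', '-2:222,7', '-1:228,7', '0:228,7', '1:228,7', '2:228,7', '3:228,7', '4:228,7', '5:228,7', '6:228,7', '7:226,7', '8:162,30', '9:109,47', '10:106,48', '11:107,47', '12:107,47', '13:107,47', '14:108,47', '15:107,48']
dy -0.022
['-15:148,70', '-14:148,70', '-13:148,70', '-12:149,70', '-11:148,70', '-10:149,69', '-9:148,70', '-8:148,71', '-7:148,70', '-6:149,70', '-5:148,70', '-4:151,67', '-3:179,34', '-2:223,7', '-1:228,7', '0:228,7', '1:228,7', '2:228,7', '3:228,7', '4:228,7', '5:228,7', '6:229,7', '7:225,8', '8:162,28', '9:108,46', '10:108,47', '11:108,48', '12:108,47', '13:108,48', '14:108,47', '15:108,47']
dy -0.012
['-15:216,3', '-14:216,3', '-13:215,4', '-12:215,4', '-11:215,4', '-10:215,4', '-9:215,4
[... 748 characters left out ...]
'-10:220,3', '-9:220,3', '-8:219,4', '-7:221,4', '-6:182,25', '-5:93,102', '-4:79,120', '-3:79,119', '-2:80,119', '-1:78,121', '0:90,107', '1:186,29', '2:229,7', '3:229,6', '4:206,11', '5:158,5', '6:156,3', '7:155,3', '8:155,3', '9:185,4', '10:219,4', '11:218,4', '12:218,4', '13:218,4', '14:218,3', '15:218,4']
dy 0.006
['-15:217,4', '-14:217,4', '-13:216,4', '-12:217,3', '-11:217,3', '-10:216,4', '-9:218,3', '-8:172,5', '-7:168,4', '-6:166,33', '-5:89,109', '-4:79,121', '-3:80,119', '-2:80,120', '-1:79,120', '0:92,107', '1:172,39', '2:208,17', '3:208,18', '4:182,25', '5:153,8', '6:154,3', '7:201,6', '8:217,4', '9:217,3', '10:216,4', '11:203,6', '12:153,4', '13:197,6', '14:216,3', '15:215,4']
```

carry_out:
  deltas:
    - [-1,0,-0.0015,0,0,0,0]
    - [-1,0,-0.003,0,0,0,0]
    - [-1,0,-0.0031,0,0,0,0]
    - [-1,0,-0.0031,0,0,0,0]
    - [-1,0,-0.0031,0,0,0,0]
    - [-1,0,-0.0031,0,0,0,0]

```text
time: 16.45
tool_pos: [0.4938, 0.1676, 0.0375]
tcp_rot: [0.002, 0.653, 0.757, 0.003]
contact_force: [9.3, 0.3, -0.7]
width: 0.015
grasp_force: 68.7
```

```bash
python3 p.py w9 | grep -A1 -e mark -e 'dy 0.002' -e '^\[0'; python3 - <<'E'
import cv2,numpy as np
from bench import get_image
w=cv2.imread('pics/w9.png');t=get_image('top')[:,:,::-1];s=get_image('scene')[:,:,::-1]
o=np.zeros((590,800,3),np.uint8);o[:384,:512]=w
o[0:280,516:796]=cv2.resize(s[160:240,175:255],(280,280));o[284:564,516:796]=cv2.resize(t[140:240,150:250],(280,280))
o[386:586,100:400]=cv2.resize(s[150:210,270:360],(300,200))
cv2.imwrite('pics/v9.png',o)
E
```

```text
[0.49383613 0.16764539 0.03749341] [ 9.28660559  0.27654391 -0.70459941]
mark [290  90  20  38 467] [0.50816537 0.2440504 ] x 0.5335036702038586 0.543902435584478 y 0.15399851336833564 0.17436104936746674
dy -0.028
--
dy 0.002
['-15:218,4', '-14:218,4', '-13:218,3', '-12:218,3', '-11:218,3', '-10:218,3', '-9:218,4', '-8:218,3', '-7:219,4', '-6:160,36', '-5:84,111', '-4:78,118', '-3:87,108', '-2:169,39', '-1:227,6', '0:229,6', '1:206,17', '2:100,56', '3:69,70', '4:103,46', '5:147,9', '6:167,3', '7:212,5', '8:217,4', '9:217,3', '10:217,3', '11:216,4', '12:217,3', '13:216,4', '14:216,4', '15:216,4']
```

View pics/v9.png

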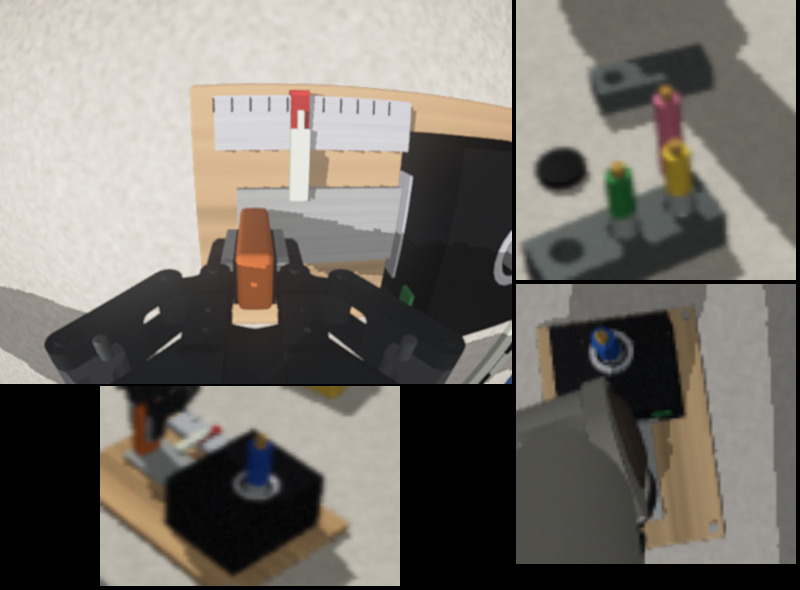

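The picture shows the white pointer at (301,112) centred on the red mark at (300,110), the blue probe home in the socket, and green and yellow still in the rack. The grip is holding, so I'm handing in.

```bash
python3 -c "
from bench import order
print(order.sign_off())"
```

```text
the job is handed in; nothing more can be done
None
```

The blue probe is fully home in the socket, and the shutter is held open with its pointer centred on the red mark; the job was handed in at about 16.6 s.

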